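# Put the pan with the bun on the heated place and cover it

## Task

One of the two saucepans on the warming hob has a bread bun in it, the other only a used ramekin. Slide the pan with the bun along the hob, without lifting or tipping it, so that it stands centred on the heated middle place, and then gently lower the lid onto that pan so that it sits properly in the rim. Leave the bun in its pan, and leave the other pan, its ramekin and the other things on the table where they are.

Things in the scene. Friction and masses are not known exactly. Their poses are not given: they have to be found in the camera images.
- hob: Sizes in mm. Fixed flat-topped table hob, 284 (x) by 544 (y), 45 high, steel with a smooth black top; three marked round places in a row along its y: outer ones at y = -175 and +175 (single circle of 150 diameter), the heated one in the middle. Origin: centre of its underside
- heated_place (a point): Sizes in mm. Centre of the hob's heated middle place, on its top surface 45 above the table; marked by a double circle of 150 and 180 diameter; axes as the hob's
- pan_a: One of two identical steel saucepans on the hob (sizes in mm): outside diameter 130, height 65, wall 3, floor 5 thick. Handle: straight black bar 18 wide, 14 tall, along the pan's own -x from 62 to 180 from its axis, centre line 47 above the underside, pointing roughly to the robot. Starts on an outer place; holds the bun or the ramekin. Origin: centre of the underside; z up
- pan_b: The other of two identical steel saucepans on the hob (sizes in mm): outside diameter 130, height 65, wall 3, floor 5 thick. Handle: straight black bar 18 wide, 14 tall, along the pan's own -x from 62 to 180 from its axis, centre line 47 above the underside, pointing roughly to the robot. Starts on an outer place; holds the bun or the ramekin. Origin: centre of the underside; z up
- pan_a_grip (a point): Sizes in mm. Point on the handle's centre line of pan_a, 130 from the pan's axis, 47 above its underside; axes as the pan's (the handle runs along x)
- pan_b_grip (a point): The same point on the handle of pan_b
- bun: Sizes in mm. Round brown bread bun, domed, with a pale cross on top, 64 across, 38 high, loose in one of the pans. Origin: centre of its underside
- ramekin: Sizes in mm. Small open white ceramic dish, 64 across, 36 high, loose in the other pan. Origin: centre of its underside
- lid: Sizes in mm. Round steel lid lying right way up on the table, diameter 135, height 47. Underneath is a tapering disc 7 deep (diameter 116 at the top, 104 at the bottom) that drops inside a pan's rim; the lid's edge then rests on the rim, its origin 58 above the pan's underside. Origin: centre of the underside of that disc; z up
- lid_knob (a point): Sizes in mm. Grip point on the lid's black knob: on the axis, 36 above the lid's origin. The knob is a cylinder of 24 diameter, from 21 to 47 above the lid's origin; the lid's top is 17 above it at the centre
- salt: Sizes in mm. Steel salt shaker, 36 across, 68 high, standing along the far edge of the hob's top. Bystander. Origin: centre of its underside
- mug: Sizes in mm. White mug with a handle, 80 across, 90 high. Bystander on the table. Origin: centre of its underside
- jar: Sizes in mm. Amber glass jar with steel cap, 70 across, 110 high. Bystander on the table. Origin: centre of its underside
- spoon: Sizes in mm. Wooden spoon, 240 long, lying on the table between the robot and the lid. Bystander. Origin: under its middle
Mind the look-alikes: they are no part of the job. Leave any brown or green look-alike of the lid alone.

How it is judged:
By the outcome, as a careful person would: the job done as asked, in the order asked, and still so for the second after the job is handed in, with the robot touching nothing.
It also fails if it takes over 69 s, if anything falls off the work surface, if the arm or the gripper's body presses on something with over 40 N, if the wrist force passes 120 N, or if a joint passes its speed limit or range.

## Robot

A 7-joint arm with a two-finger parallel gripper is mounted at the origin on the work surface. World frame = base frame: x ahead of the robot, y to its left, z up, the work surface at z = 0. Lengths are in m, angles in rad, forces in N, time in s.
With the tool pointing down it reaches from about 0.425 to 0.875 m from the base axis. Payload 4.7 kg.
Tool frame: the origin (TCP) lies midway between the tips of the shut fingers; the grasp point (between the pads) lies 19 mm behind it; z points along the fingers, y is the line along which they close (so a half turn about z gives the same grasp; the last joint's range is limited). The gripper opens to 87 mm and grips with 3 to 60 N. Pads are 19 mm wide; open, the fingers measure 117 mm over their backs; the gripper's body (75 mm by 190 mm) begins 51 mm behind the grasp point.
Start: joints at [-1.317, 0.321, -0.07, 1.45, 0.023, 1.371, -0.057], TCP at [0.154, 0.631, 0.194] pointing down, gripper open.
Joint ranges: [-2.86, 2.86], [-0.3, 2.09], [-1.38, 1.24], [0.06, 2.45], [-1.56, 4.7], [0.09, 2.05], [-2.69, 2.69]. Speed limits (rad/s): [2.57, 2.57, 3.14, 3.14, 3.14, 3.14, 3.14].

## Interface

Orientations are given as a rotation vector (axis times angle).
In Python, from bench import ctrl gives the robot as it stands. The module is installed in compiled form; this text tells all that it offers.
- The arm moves only by the tool carry_out, never from a script. Its argument "steps" is a list of rows, each a list of 7 numbers: the turn, a rotation vector about the world's x, y, z in degrees, then the shift along the world's x, y, z in cm, then the opening, from 0 (shut) to 1 (fully open). A call has 1 to 12 rows; each row is the pose to reach, as a shift and turn from the pose commanded when the call began; what a row does not reach only later rows make up. A row lasts 1/10 s, in which the tool goes at most 50 mm and 8.59 degrees, less where a joint would pass 70% of its speed; a pose out of reach is approached as far as the arm can. A call with a gripper value outside its range is refused whole. The fingers move at their own pace and stop on an object; "squeeze" is the grip in N (left out, the last holds). Time passes only in rows, so rows that repeat a pose let the fingers close. It gives the time, the measured TCP pose, the force, the opening and the grip force at its end, in the units of the state.
- ctrl.get_state(): the state, without advancing time (a new reading comes with each control period).
- ctrl.get_image(name): name is "side" or "top" or "wrist"; returns a dict with "pixels" (480x640x3 uint8, red, green, blue), "camera_matrix" (3x3 intrinsics, pixels), "cam_to_world" (4x4, takes a point from camera to world coordinates); the wrist camera has in their place "T_tool_cam" (4x4, takes a point from camera to tool coordinates, whose origin is the TCP and whose axes are the flange's). Camera axes: x right, y down, z forward; pixel columns grow to the right and rows downward; lengths in m; the calibration is good to about 2 mm. The wrist camera is an equidistant fisheye: a pixel r from the principal point sees the ray r / f radians off the axis. A picture is of the moment at which its call begins: read the wrist's pose just before it. There is no depth.
- ctrl.close_job(): hands the job in; it is judged then, once.
The state is a dict: "time": time; "joint_positions": joint angles; "qd": joint speeds; "joint_torque": joint torques, N m; "position": TCP position; "tool_rot": TCP orientation; "ft_force": force on the tool from outside, world axes, zero at the start; "torque": the same for the moment, N m; "grip_width": opening from 0.0 (shut) to 1.0 (fully open); "grip_force": force on a finger pad.
Only numpy, scipy, OpenCV 4.12 (cv2) and the standard library are available. Lean on these libraries where they do the work, as an engineer would, in place of code of your own. Each camera call takes 0.05 s, during which the arm holds its last target. There are 200 camera calls.

## Working session

There is one attempt and no reset: what is moved stays moved. The work goes in short steps, Python scripts to look and compute and a tool call to move; the robot and the scene stay as the last step left them, time stands still between calls to the robot, and variables do not carry over. Pictures are saved under pics/ and viewed, at most 11 in all, crops included, and the job is handed in when it is done.

Besides the shell and the picture viewer there is one more tool, called after ">>>" by a JSON object that holds its "op" and its "data". carry_out: Moves the arm, as the interface text tells. Its arguments: {"type":"object","properties":{"steps":{"type":"array","items":{"type":"array","items":{"type":"number"}}},"squeeze":{"type":"number"}},"required":["steps"]}

```bash
mkdir -p pics
cat > h.py <<'E'
import numpy as np, cv2, json
from bench import ctrl
def snap(n,f):
    im=ctrl.get_image(n); cv2.imwrite(f'pics/{f}.png',im['pixels'][...,::-1]); 
    if n!='wrist': np.savez(f'pics/{n}.npz',K=im['camera_matrix'],T=im['cam_to_world'])
    return im
def w(n,u,v,z):
    d=np.load(f'pics/{n}.npz'); T=d['T']; r=T[:3,:3]@np.linalg.inv(d['K'])@[u,v,1]; o=T[:3,3]
    return o+r*(z-o[2])/r[2]
def px(n,p):
    d=np.load(f'pics/{n}.npz'); q=d['K']@(np.linalg.inv(d['T'])@[*p,1])[:3]; return q[:2]/q[2]
E
python3 - <<'E'
from h import *
for n in('top','side'):
    im=snap(n,n+'0'); print(im['camera_matrix'].round(1).tolist(),im['cam_to_world'].round(3).tolist())
s=ctrl.get_state(); print({k:np.round(v,3).tolist() for k,v in s.items()})
E
```

```text
[[534.1, 0.0, 330.7], [0.0, 534.1, 237.6], [0.0, 0.0, 1.0]] [[-0.007, -0.987, 0.158, 0.35], [-1.0, 0.006, -0.009, 0.033], [0.008, -0.158, -0.987, 1.345], [0.0, 0.0, 0.0, 1.0]]
[[464.2, 0.0, 319.6], [0.0, 464.2, 246.8], [0.0, 0.0, 1.0]] [[0.895, -0.306, 0.323, 0.18], [-0.445, -0.58, 0.683, -0.755], [-0.022, -0.755, -0.655, 0.816], [0.0, 0.0, 0.0, 1.0]]
{'time': 0.1, 'joint_positions': [-1.317, 0.322, -0.07, 1.452, 0.023, 1.371, -0.057], 'qd': [-0.0, -0.003, -0.001, -0.001, 0.001, -0.0, 0.001], 'joint_torque': [-0.001, -49.257, -0.406, -31.34, -0.064, 0.039, 0.0], 'position': [0.154, 0.631, 0.193], 'tool_rot': [-0.376, -3.119, 0.003], 'ft_force': [-0.17, -0.352, -0.029], 'torque': [-0.012, 0.042, 0.007], 'grip_force': 0.0, 'grip_width': 0.999}
```

View pics/top0.png

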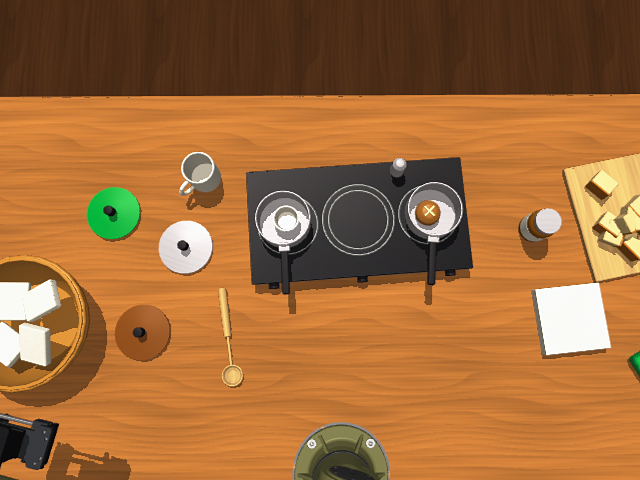

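View pics/side0.png

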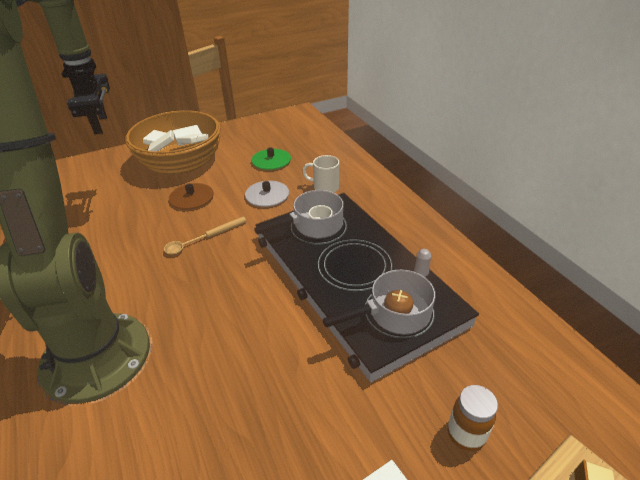

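Top view: the bun pan is on the right with its rim at about (430,212) and its handle end at (432,283). The ramekin pan is at (285,221). Lid candidates are green (114,213), steel (185,247) and brown (143,332). I choose the steel one and will check it in a close crop.

Run:
```python
import cv2,numpy as np
a=cv2.imread('pics/top0.png')
c1=cv2.resize(a[175:290,330:480],None,fx=5,fy=5,interpolation=cv2.INTER_CUBIC)
cv2.imwrite('pics/c1.png',c1)
c2=cv2.resize(a[205:285,145:225],None,fx=5,fy=5,interpolation=cv2.INTER_CUBIC)
b=cv2.imread('pics/side0.png')[170:250,225:305]
cv2.imwrite('pics/c2.png',np.hstack([c2,cv2.resize(b,(400,400),interpolation=cv2.INTER_CUBIC)]))
```

```text
(no output)
```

View pics/c1.png

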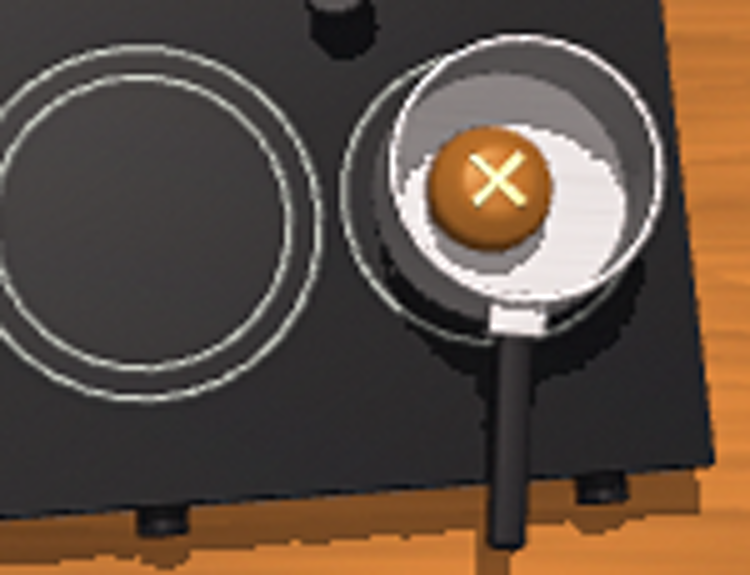

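View pics/c2.png

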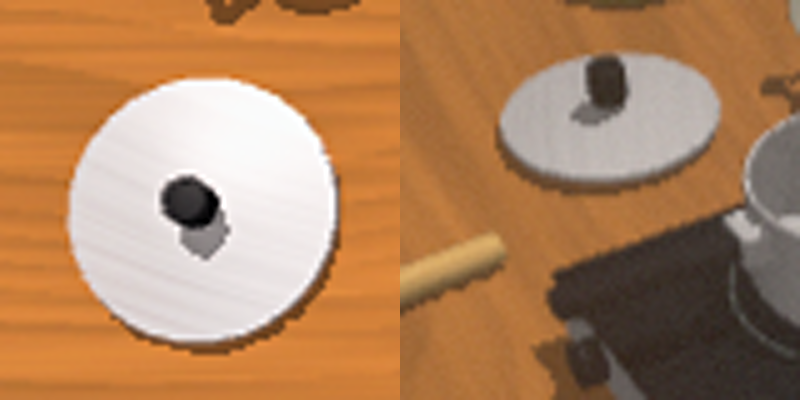

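Crop check: the pan rim is centred at crop (526,169) and its handle runs from (514,337) to (506,548). The bun is inside this pan. The steel lid is at crop (202,210), with its black knob top at (189,201), and it is neither green nor brown.

```bash
cat >> h.py <<'E'
def circ(P):
    P=np.array(P)[:,:2]; A=np.c_[2*P,np.ones(len(P))]; s=np.linalg.lstsq(A,(P**2).sum(1),rcond=None)[0]
    return s[:2],np.sqrt(s[2]+s[:2]@s[:2])
def c(x,y,ox,oy,s=5): return ox+(x+.5)/s-.5, oy+(y+.5)/s-.5
E
python3 - <<'E'
from h import *
a=cv2.imread('pics/top0.png').astype(int)
g=a.min(2); vv,uu=np.mgrid[:480,:640]
m=(g>90)&(uu>318)&(uu<400)&(vv>180)&(vv<260)
P=np.array([w('top',u,v,.045) for u,v in zip(uu[m],vv[m])]); c0,_=circ(P)
for i in range(4):
    r=np.hypot(*(P[:,:2]-c0).T); a_=abs(r-.09)<.006; b_=abs(r-.075)<.006
    ca,ra=circ(P[a_]);cb,rb=circ(P[b_]); c0=(ca+cb)/2
print('heated',ca,ra,cb,rb,a_.sum(),b_.sum())
k=lambda x,y,z:w('top',*c(x,y,330,175),z)
print('rim',circ([k(388,169,.11),k(664,169,.11),k(526,33,.11),k(526,305,.11)]))
h1=k(514,337,.099);h2=k(506,548,.099);print('handle',h1,h2,np.degrees(np.arctan2(*(h1-h2)[1::-1])))
L=lambda x,y,z:w('top',*c(x,y,145,205),z)
print('lid',circ([L(68,210,.01),L(337,210,.01),L(202,77,.01),L(202,343,.01)]),'knob',L(189,201,.047))
for q in [(250,171),(461,158),(471,267),(252,284)]: print(w('top',*q,.045))
print('side',w('side',225+(606+.5-400)/5-.5,170+62/5-.5,.047), 'bunrim side',w('side',403,293,.11))
E
```

```text
heated [ 0.60410055 -0.04698078] 0.08827131271049536 [ 0.60413927 -0.04694271] 0.07343184878853766 388 308
rim (array([ 0.61623062, -0.22569975]), np.float64(0.06561789118394229))
handle [ 0.53696651 -0.21921881  0.099     ] [ 0.4373911  -0.21178178  0.099     ] -4.271347855349815
lid (array([0.5427637 , 0.38721558]), np.float64(0.06768643161520269)) knob [0.54136882 0.38418199 0.047     ]
[0.72809971 0.22216245 0.045     ]
[ 0.75964161 -0.31060801  0.045     ]
[ 0.48263334 -0.32251967  0.045     ]
[0.4444591  0.21252514 0.045     ]
side [0.5487459  0.39048992 0.047     ] bunrim side [ 0.61627833 -0.23129315  0.11      ]
```

>>> {"op": "carry_out", "data": {"steps": [[0,0,1,3,-2.3,0.5,1],[0,0,2,6,-4.6,1,1],[0,0,3,9,-7,1,1],[0,0,4,12,-9.3,1,1],[0,0,5,15,-11.6,1,1],[0,0,6,18,-14,1,1],[0,0,7,21,-16.3,1,1],[0,0,8,24,-18.6,1,1],[0,0,9,27,-21,1,1],[0,0,9.5,29,-24,1,1],[0,0,9.5,30.5,-28,1,1],[0,0,9.5,31.5,-32,1,1]]}}

```text
time: 1.3
position: [0.4702, 0.3095, 0.2032]
tool_rot: [-0.117, -3.139, 0.001]
ft_force: [0.2, -0.1, 0.3]
grip_width: 1.0
grip_force: 0.0
```

>>> {"op": "carry_out", "data": {"steps": [[0,0,0,0.5,-4,0,1],[0,0,0,1,-8,0,1],[0,0,0,1.5,-12,0,1],[0,0,0,2,-16,0,1],[0,0,0,2,-20,0,1],[0,0,0,2,-24,0,1],[0,0,0,2,-28,0,1],[0,0,0,2,-32,0,1],[0,0,0,2,-36,0,1],[0,0,0,2,-40,0,1],[0,0,0,2,-44,0,1],[0,0,0,2,-48,0,1]]}}

```text
time: 2.5
position: [0.4889, -0.17, 0.2038]
tool_rot: [-0.116, -3.139, -0.001]
ft_force: [0.1, -0.2, -0.4]
grip_width: 1.001
grip_force: 0.0
```

>>> {"op": "carry_out", "data": {"steps": [[0,0,0,-0.2,-2.5,0,1],[0,0,0,-0.2,-4.6,0,1],[0,0,0,-0.2,-4.6,-2.5,1],[0,0,0,-0.2,-4.6,-5,0.8],[0,0,0,-0.2,-4.6,-7.5,0.7],[0,0,0,-0.2,-4.6,-9.5,0.6],[0,0,0,-0.2,-4.6,-11.5,0.6],[0,0,0,-0.2,-4.6,-12.5,0.6],[0,0,0,-0.2,-4.6,-13.1,0.6],[0,0,0,-0.2,-4.6,-13.1,0.6]]}}

```text
time: 3.5
position: [0.4871, -0.2145, 0.0726]
tool_rot: [-0.116, -3.139, -0.0]
ft_force: [0.3, -0.0, -0.1]
grip_width: 0.609
grip_force: 0.0
```

Run:
```python
from h import *
a=snap('top','t1')['pixels'][175:315,360:480]; b=snap('wrist','w1')['pixels']
a=cv2.resize(a,(411,480)); cv2.imwrite('pics/m1.png',np.hstack([a,cv2.resize(b,(389,480))if 0 else b[:,125:514]])[...,::-1])
s=ctrl.get_state(); print(s['position'],s['ft_force'])
```

```text
[ 0.48798865 -0.21483124  0.07372376] [-0.16863882 -0.28866692  0.35714904]
```

View pics/m1.png

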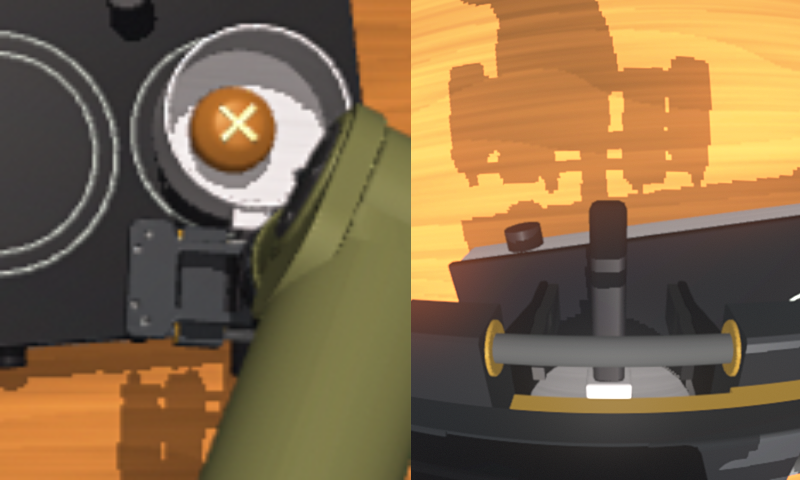

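The wrist view shows the handle (about x=608 in the mosaic) centred between the open fingers, and the top view shows the pan unmoved. I'll close on it.

>>> {"op": "carry_out", "data": {"steps": [[0,0,0,0,0,0,0.3],[0,0,0,0,0,0,0.2],[0,0,0,0,0,0,0.1],[0,0,0,0,0,0,0.1],[0,0,0,0,0,0,0.1],[0,0,0,0,0,0,0.1]], "squeeze": 15}}

```text
time: 4.2
position: [0.4874, -0.2146, 0.073]
tool_rot: [0.116, 3.139, 0.0]
ft_force: [0.7, -0.0, 0.3]
grip_width: 0.151
grip_force: 0.0
```

>>> {"op": "carry_out", "data": {"steps": [[0,0,0,0,0,0,0],[0,0,0,0,0,0,0],[0,0,0,0,0,0,0]], "squeeze": 15}}

```text
time: 4.5
position: [0.4874, -0.2146, 0.0729]
tool_rot: [-0.116, -3.139, -0.0]
ft_force: [-0.8, -0.8, 0.4]
grip_width: 0.012
grip_force: 0.0
```

Run:
```python
from h import *
a=snap('side','s2')['pixels'][230:390,270:450]; b=snap('wrist','w2')['pixels']; snap('top','t2')
a=cv2.resize(a,(400,355)); b=b[125:480,120:520]; cv2.imwrite('pics/m2.png',np.hstack([a,b])[...,::-1])
s=ctrl.get_state(); print(s['position'],s['ft_force'],s['grip_width'],s['grip_force'])
```

```text
[ 0.48738327 -0.2145592   0.07294673] [ 0.42527889  0.48456225 -0.44833049] 0.006004920087151707 0.0
```

View pics/m2.png

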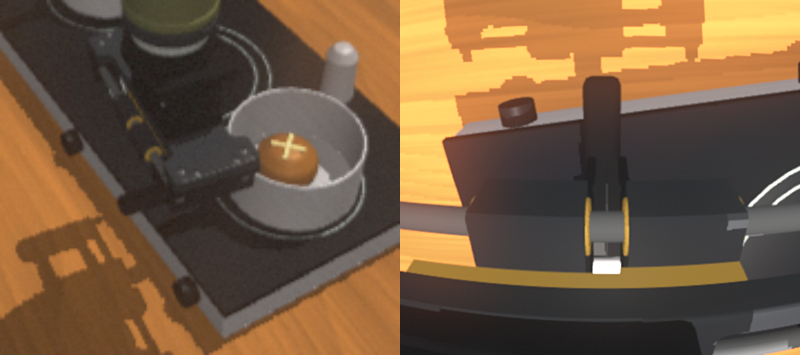

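Run:
```python
from h import *
from scipy.spatial.transform import Rotation as R
im=ctrl.get_image('wrist'); s=ctrl.get_state(); print(im.keys(), {k:np.round(v,3).tolist() for k,v in s.items()})
K=im['camera_matrix'];T=im['T_tool_cam']; print(T.round(3).tolist(),K.round(1).tolist())
Rt=R.from_rotvec(s['tool_rot']).as_matrix()
def pw(p):
    q=np.linalg.inv(T)@[*(Rt.T@(np.array(p)-s['position'])),1]; q=q[:3]; th=np.arctan2(np.hypot(*q[:2]),q[2]); d=q[:2]/np.hypot(*q[:2]); return (d*th*K[0,0]+K[:2,2]).round(0)
for n,p in dict(end=(.4365,-.2125,.092),endtop=(.4365,-.2125,.099),neck=(.54,-.2195,.099),TCP=s['position'],grasp=s['position']+[0,0,.019],body=s['position']+[0,0,.07]).items(): print(n,'wrist',pw(p),'mosaic',pw(p)+[280,-125],'side',px('side',p).round(),'m2',((px('side',p)-[270,230])*2.22).round())
```

```text
dict_keys(['pixels', 'camera_matrix', 'T_tool_cam']) {'time': 4.7, 'joint_positions': [-0.249, 0.192, 0.679, 1.91, -0.136, 1.085, 1.982], 'qd': [-0.001, -0.0, 0.0, 0.0, 0.002, -0.003, -0.002], 'joint_torque': [-0.001, -31.072, 3.773, -27.928, 0.068, 0.057, 0.0], 'position': [0.487, -0.215, 0.073], 'tool_rot': [0.116, 3.139, 0.0], 'ft_force': [0.616, 0.569, 1.147], 'torque': [-0.005, -0.028, -0.006], 'grip_force': 0.0, 'grip_width': 0.006}
[[0.0, -0.953, -0.305, 0.083], [1.0, 0.0, 0.002, 0.001], [-0.001, -0.305, 0.953, -0.191], [0.0, 0.0, 0.0, 1.0]] [[371.6, 0.0, 326.4], [0.0, 371.6, 238.9], [0.0, 0.0, 1.0]]
end wrist [321. 194.] mosaic [601.  69.] side [322. 324.] m2 [114. 208.]
endtop wrist [321. 196.] mosaic [601.  71.] side [321. 321.] m2 [114. 203.]
neck wrist [323. 381.] mosaic [603. 256.] side [368. 306.] m2 [218. 168.]
TCP wrist [325. 277.] mosaic [605. 152.] side [344. 321.] m2 [165. 203.]
grasp wrist [325. 292.] mosaic [605. 167.] side [344. 315.] m2 [165. 189.]
body wrist [324. 349.] mosaic [604. 224.] side [345. 298.] m2 [166. 151.]
```

Run:
```python
import cv2,numpy as np
f=lambda n:cv2.convertScaleAbs(cv2.resize(cv2.imread(f'pics/{n}.png')[190:410,240:410],None,fx=2.3,fy=2.3,interpolation=cv2.INTER_CUBIC),alpha=1.8,beta=15)
cv2.imwrite('pics/m3.png',np.hstack([f('w1'),f('w2')]))
```

```text
(no output)
```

View pics/m3.png

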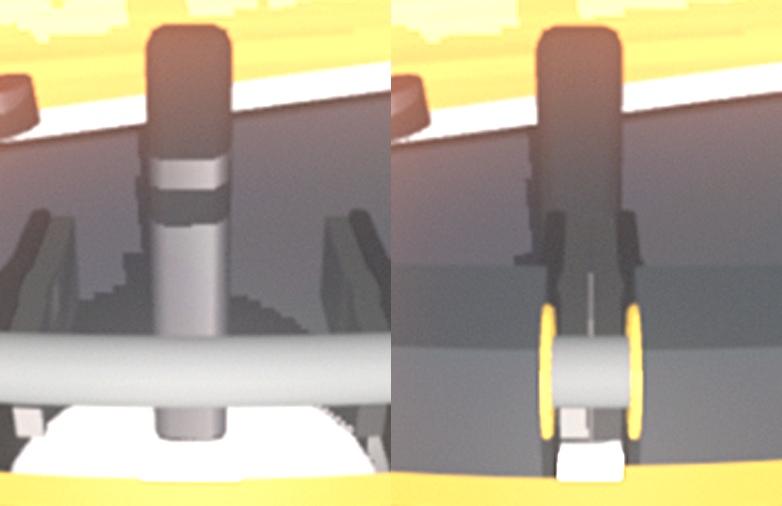

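The pads' meeting line is visible at x≈590 in the crop, and the shut fingers hide the handle. So they closed above it, and the handle is lower than the reading implies. I'll open, go lower in small steps watching the force, and close again.

>>> {"op": "carry_out", "data": {"steps": [[0,0,0,0,0,0,0.6],[0,0,0,0,0,0,0.6],[0,0,0,0,0,0,0.6],[0,0,0,0,0,0,0.6],[0,0,0,0,0,0,0.6],[0,0,0,0,0,-0.3,0.6],[0,0,0,0,0,-0.6,0.6],[0,0,0,0,0,-0.9,0.6],[0,0,0,0,0,-1.2,0.6],[0,0,0,0,0,-1.4,0.6],[0,0,0,0,0,-1.4,0.6]]}}

```text
time: 5.8
position: [0.4871, -0.2145, 0.0586]
tool_rot: [-0.116, -3.139, -0.0]
ft_force: [-0.7, 0.1, -0.6]
grip_width: 0.599
grip_force: 0.0
```

>>> {"op": "carry_out", "data": {"steps": [[0,0,0,0,0,0,0.2],[0,0,0,0,0,0,0.1],[0,0,0,0,0,0,0.1],[0,0,0,0,0,0,0.1],[0,0,0,0,0,0,0.1],[0,0,0,0,0,0,0.1],[0,0,0,0,0,0,0.1]], "squeeze": 15}}

```text
time: 6.5
position: [0.4874, -0.2149, 0.0591]
tool_rot: [0.117, 3.139, -0.0]
ft_force: [0.2, -0.9, 0.6]
grip_width: 0.205
grip_force: 15.0
```

Run:
```python
from h import *
s=ctrl.get_state();print(s['position'],s['grip_width'],s['grip_force'],s['ft_force'])
b=snap('wrist','w4')['pixels'][...,::-1]; snap('top','t4'); a=snap('side','s4')['pixels'][...,::-1][250:360,290:400]
b=cv2.convertScaleAbs(cv2.resize(b[190:410,240:410],(391,506),interpolation=2),alpha=1.8,beta=15)
cv2.imwrite('pics/m4.png',np.hstack([b,cv2.convertScaleAbs(cv2.resize(a,(400,506),interpolation=2),alpha=1.6,beta=15)]))
```

```text
[ 0.48739265 -0.21488593  0.05908169] 0.2049325829393951 14.996014684438705 [ 0.24185579 -0.88305561  0.55151105]
```

View pics/m4.png

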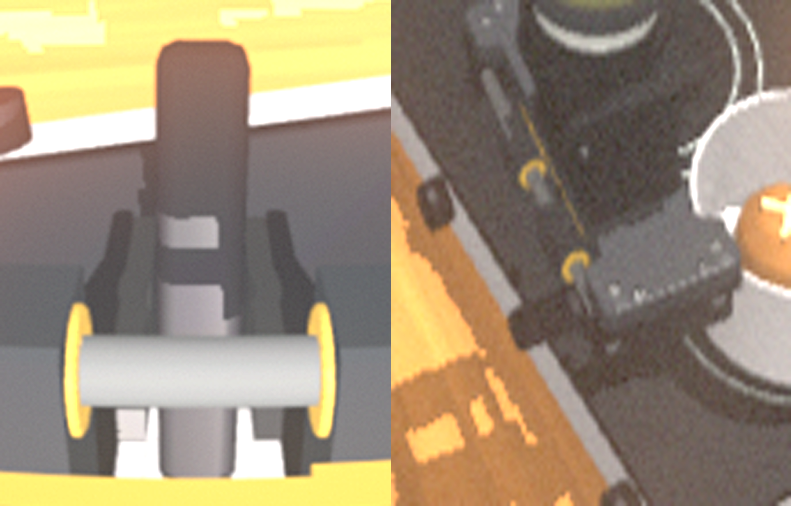

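Run:
```python
from h import *
P=(.4874,-.2149)
for z in (.059,.078,.085,.092,.099,.11,.129,.15): print(z,px('side',(*P,z)).round(1),((px('side',(*P,z))-[290,250])*[400/110,4.6]).round(),px('top',(*P,z)).round(1))
for p in [(.4365,-.2125,.099),(.4365,-.2125,.085),(.54,-.2195,.099)]: print(p,((px('side',p)-[290,250])*[400/110,4.6]).round())
# triangulate hob corners: side-image reading assuming z
for z in (.02,.045): print(z,[w('top',*q,z).round(3).tolist() for q in [(252,284),(471,267),(461,158)]],[w('side',*q,z).round(3).tolist() for q in [(256,233),(372,372),(476,320)]])
```

```text
0.059 [344.2 325.8] [197. 349.] [428.1 264.7]
0.078 [344.4 319.9] [198. 321.] [429.6 263.9]
0.085 [344.4 317.6] [198. 311.] [430.2 263.5]
0.092 [344.5 315.4] [198. 301.] [430.8 263.2]
0.099 [344.5 313.1] [198. 290.] [431.3 262.9]
0.11 [344.6 309.5] [198. 274.] [432.3 262.3]
0.129 [344.7 303.1] [199. 244.] [433.9 261.4]
0.15 [344.9 295.8] [199. 211.] [435.7 260.4]
(0.4365, -0.2125, 0.099) [114. 328.]
(0.4365, -0.2125, 0.085) [115. 349.]
(0.54, -0.2195, 0.099) [284. 256.]
0.02 [[0.446, 0.216, 0.02], [0.485, -0.329, 0.02], [0.768, -0.317, 0.02]] [[0.445, 0.206, 0.02], [0.496, -0.315, 0.02], [0.767, -0.306, 0.02]]
0.045 [[0.444, 0.213, 0.045], [0.483, -0.323, 0.045], [0.76, -0.311, 0.045]] [[0.437, 0.176, 0.045], [0.486, -0.329, 0.045], [0.749, -0.32, 0.045]]
```

The handle is now properly between the pads: opening 0.205 is about 18 mm. The hob's outline and rings are about 2% short when read at z=0.045 but fit at z≈0.022. So the work surface is about 23 mm lower than assumed, and I'll remeasure with that offset.

Run:
```python
from h import *
a=cv2.imread('pics/top0.png').astype(int)
g=a.min(2); vv,uu=np.mgrid[:480,:640]
m=(g>90)&(uu>318)&(uu<400)&(vv>180)&(vv<260)
for Z in (0,-.015,-.023,-.03):
    P=np.array([w('top',u,v,.045+Z) for u,v in zip(uu[m],vv[m])]); c0,_=circ(P)
    for i in range(4):
        r=np.hypot(*(P[:,:2]-c0).T); a_=abs(r-.089)<.006; b_=abs(r-.074)<.006
        ca,ra=circ(P[a_]);cb,rb=circ(P[b_]); c0=(ca+cb)/2
    k=lambda x,y,z:w('top',*c(x,y,330,175),z+Z)
    rim=circ([k(388,169,.11),k(664,169,.11),k(526,33,.11),k(526,305,.11)])
    h1=k(514,337,.099);h2=k(506,548,.099)
    L=lambda x,y,z:w('top',*c(x,y,145,205),z+Z)
    lid=circ([L(68,210,.01),L(337,210,.01),L(202,77,.01),L(202,343,.01)]);kn=L(189,201,.047)
    sp=w('side',225+(606+.5-400)/5-.5,170+62/5-.5,.047+Z);sr=w('side',403,293,.11+Z)
    for n,v in dict(heat=[*c0,ra,rb],rim=[*rim[0],rim[1]],h=[*h1[:2],*h2[:2]],lid=[*lid[0],lid[1]],knob=kn[:2],sideknob=sp[:2],siderim=sr[:2]).items(): print(Z,n,np.round(v,4))
```

```text
0 heat [ 0.6041 -0.047   0.0883  0.0734]
0 rim [ 0.6162 -0.2257  0.0656]
0 h [ 0.537  -0.2192  0.4374 -0.2118]
0 lid [0.5428 0.3872 0.0677]
0 knob [0.5414 0.3842]
0 sideknob [0.5487 0.3905]
0 siderim [ 0.6163 -0.2313]
-0.015 heat [ 0.6071 -0.0479  0.0893  0.0743]
-0.015 rim [ 0.6195 -0.2288  0.0664]
-0.015 h [ 0.5392 -0.2223  0.4384 -0.2147]
-0.015 lid [0.5449 0.3912 0.0684]
-0.015 knob [0.5436 0.3882]
-0.015 sideknob [0.5559 0.4128]
-0.015 siderim [ 0.6255 -0.2202]
-0.023 heat [ 0.6086 -0.0484  0.0898  0.0747]
-0.023 rim [ 0.6212 -0.2305  0.0668]
-0.023 h [ 0.5404 -0.2239  0.439  -0.2163]
-0.023 lid [0.5461 0.3933 0.0689]
-0.023 knob [0.5448 0.3904]
-0.023 sideknob [0.5598 0.4247]
-0.023 siderim [ 0.6305 -0.2142]
-0.03 heat [ 0.61   -0.0488  0.0903  0.0751]
-0.03 rim [ 0.6227 -0.232   0.0672]
-0.03 h [ 0.5415 -0.2253  0.4395 -0.2177]
-0.03 lid [0.5471 0.3952 0.0692]
-0.03 knob [0.5458 0.3923]
-0.03 sideknob [0.5631 0.4352]
-0.03 siderim [ 0.6348 -0.209 ]
```

>>> {"op": "carry_out", "data": {"steps": [[0,0,0,0,0.3,0,0],[0,0,0,-0.1,0.8,0,0],[0,0,0,-0.1,1.6,0,0],[0,0,0,-0.2,2.4,0,0],[0,0,0,-0.2,3.2,0,0],[0,0,0,-0.3,4,0,0],[0,0,0,-0.3,4.8,0,0],[0,0,0,-0.4,5.6,0,0],[0,0,0,-0.4,6.4,0,0],[0,0,0,-0.5,7.2,0,0],[0,0,0,-0.5,7.7,0,0],[0,0,0,-0.5,8,0,0]]}}

```text
time: 7.85
position: [0.4824, -0.134, 0.059]
tool_rot: [-0.115, -3.139, -0.0]
ft_force: [0.1, -3.5, 1.6]
grip_width: 0.211
grip_force: 15.6
```

Run:
```python
from h import *
s=ctrl.get_state(); print(s['position'],s['grip_width'],s['grip_force'],s['ft_force'],s['torque'])
a=snap('top','t5')['pixels'][...,::-1]; b=cv2.imread('pics/t4.png')
f=lambda x:cv2.resize(x[180:290,340:473],(398,330),interpolation=2)
cv2.imwrite('pics/m5.png',np.hstack([f(b),f(a)]))
```

```text
[ 0.48236938 -0.13404787  0.05904269] 0.21065721563648 15.607925169024384 [ 0.05974461 -3.52379539  1.64084097] [-0.8965035  -0.01949111 -0.42916091]
```

View pics/m5.png

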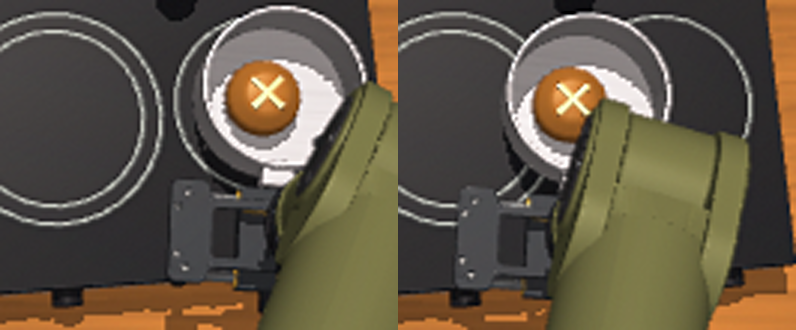

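The left half is before and the right half after: the pan slid about 75 mm, stays upright, and the bun is still inside. I'll measure the rim numerically.

```bash
cat >> h.py <<'E'
from scipy.ndimage import map_coordinates
from scipy.optimize import minimize
def rim(f,x0,z=.11,lo=-20,hi=150,rr=.0642,ro=.0685,ri=.0600):
    g=cv2.imread(f'pics/{f}.png').astype(float).mean(2); t=np.radians(np.arange(lo,hi,2))
    d=np.load('pics/top.npz'); M=d['K']@np.linalg.inv(d['T'])[:3]
    def smp(x,r):
        p=np.c_[x[0]+r*np.cos(t),x[1]+r*np.sin(t),0*t+z,1+0*t]@M.T; return map_coordinates(g,[p[:,1]/p[:,2],p[:,0]/p[:,2]],order=1)
    s=lambda x:-np.mean(np.minimum(smp(x,rr),200)-.5*smp(x,ro)-.5*np.minimum(smp(x,ri),200))
    X=np.arange(-.02,.0201,.001); b=min(((s((x0[0]+i,x0[1]+j)),x0[0]+i,x0[1]+j) for i in X for j in X))
    r=minimize(s,b[1:],method='Nelder-Mead',options=dict(initial_simplex=[[b[1],b[2]],[b[1]+.001,b[2]],[b[1],b[2]+.001]]))
    return r.x.round(4),round(r.fun,1)
E
python3 - <<'E'
from h import *
for z in (.11,.087):
  for f,x0 in (('top0',(.616,-.226)),('t4',(.616,-.226)),('t5',(.611,-.150))):
    print(z,f,rim(f,x0,z),rim(f,x0,z,0,360)if f=='top0' else '')
E
```

```text
0.11 top0 (array([ 0.6158, -0.2272]), np.float64(-95.2)) (array([ 0.6164, -0.2256]), np.float64(-76.2))
0.11 t4 (array([ 0.6158, -0.227 ]), np.float64(-95.2)) 
0.11 t5 (array([ 0.6104, -0.1525]), np.float64(-98.1)) 
0.087 top0 (array([ 0.6216, -0.2307]), np.float64(-98.6)) (array([ 0.6215, -0.2308]), np.float64(-100.7))
0.087 t4 (array([ 0.6215, -0.2305]), np.float64(-98.4)) 
0.087 t5 (array([ 0.6157, -0.1546]), np.float64(-101.6))
```

Run:
```python
from h import *
import h
cams={n:np.load(f'pics/{n}.npz') for n in('top','side')}
def fit(cam,f,x0,zs,rr,ro,lo=0,hi=360):
    g=cv2.imread(f'pics/{f}.png').astype(float).mean(2); g=np.minimum(g,210); t=np.radians(np.arange(lo,hi,2)); d=cams[cam]; M=d['K']@np.linalg.inv(d['T'])[:3]
    def smp(x,z,r):
        p=np.c_[x[0]+r*np.cos(t),x[1]+r*np.sin(t),0*t+z,1+0*t]@M.T; return map_coordinates(g,[p[:,1]/p[:,2],p[:,0]/p[:,2]],order=1)
    out=[]
    for z in zs:
        s=lambda x:-np.mean(smp(x,z,rr)-smp(x,z,ro))
        c=px(cam,(*x0,zs[0])); 
        X=np.arange(-.045,.046,.003); b=min((s((x0[0]+i,x0[1]+j)),x0[0]+i,x0[1]+j) for i in X for j in X)
        r=minimize(s,b[1:],method='Nelder-Mead',options=dict(initial_simplex=[[b[1],b[2]],[b[1]+.001,b[2]],[b[1],b[2]+.001]])); out.append((round(z,3),*r.x.round(4),round(r.fun,1)))
    return out
for a in (('top','top0',(.618,-.228),np.arange(.06,.13,.01),.0642,.067),('side','side0',(.62,-.225),np.arange(.06,.13,.01),.0642,.067,-90,90),
          ('top','top0',(.545,.39),np.arange(-.04,.031,.01),.066,.069),('side','side0',(.55,.40),np.arange(-.04,.031,.01),.066,.069)):
    print(a[0],*fit(*a),sep='\n')
```

```text
top
(np.float64(0.06), np.float64(0.6292), np.float64(-0.2374), np.float64(-42.1))
(np.float64(0.07), np.float64(0.6263), np.float64(-0.2344), np.float64(-62.5))
(np.float64(0.08), np.float64(0.6236), np.float64(-0.2321), np.float64(-87.5))
(np.float64(0.09), np.float64(0.6211), np.float64(-0.23), np.float64(-104.4))
(np.float64(0.1), np.float64(0.6186), np.float64(-0.228), np.float64(-108.7))
(np.float64(0.11), np.float64(0.6163), np.float64(-0.2261), np.float64(-99.6))
(np.float64(0.12), np.float64(0.6137), np.float64(-0.2242), np.float64(-81.0))
(np.float64(0.13), np.float64(0.6107), np.float64(-0.2224), np.float64(-62.4))
side
(np.float64(0.06), np.float64(0.6559), np.float64(-0.1902), np.float64(-32.2))
(np.float64(0.07), np.float64(0.649), np.float64(-0.1968), np.float64(-37.1))
(np.float64(0.08), np.float64(0.6418), np.float64(-0.2037), np.float64(-43.3))
(np.float64(0.09), np.float64(0.6344), np.float64(-0.2109), np.float64(-49.8))
(np.float64(0.1), np.float64(0.6271), np.float64(-0.2182), np.float64(-54.9))
(np.float64(0.11), np.float64(0.6198), np.float64(-0.2255), np.float
[... 727 characters left out ...]
loat64(0.03), np.float64(0.5404), np.float64(0.3822), np.float64(-63.1))
side
(np.float64(-0.04), np.float64(0.5699), np.float64(0.3918), np.float64(-5.9))
(np.float64(-0.03), np.float64(0.5621), np.float64(0.443), np.float64(-16.4))
(np.float64(-0.02), np.float64(0.5587), np.float64(0.4302), np.float64(-18.7))
(np.float64(-0.01), np.float64(0.5557), np.float64(0.4174), np.float64(-22.2))
(np.float64(0.0), np.float64(0.5516), np.float64(0.4041), np.float64(-25.9))
(np.float64(0.01), np.float64(0.5471), np.float64(0.3901), np.float64(-28.6))
(np.float64(0.02), np.float64(0.543), np.float64(0.376), np.float64(-28.6))
(np.float64(0.03), np.float64(0.5389), np.float64(0.3619), np.float64(-25.9))
```

All four fits agree on the stated heights: rim z≈0.11 and lid edge z≈0.01. So it is the tool that sits about 27–30 mm higher than reported. I'll continue the slide; 7 mm back and 104 mm left remain.

>>> {"op": "carry_out", "data": {"steps": [[0,0,0,0,0.5,0,0],[0,0,0,-0.1,1.3,0,0],[0,0,0,-0.1,2.2,0,0],[0,0,0,-0.2,3.1,0,0],[0,0,0,-0.3,4,0,0],[0,0,0,-0.3,5,0,0],[0,0,0,-0.4,6,0,0],[0,0,0,-0.5,7,0,0],[0,0,0,-0.5,8,0,0],[0,0,0,-0.6,9,0,0],[0,0,0,-0.7,9.7,0,0],[0,0,0,-0.7,10.2,0,0]]}}

```text
time: 9.1
position: [0.4752, -0.0319, 0.059]
tool_rot: [-0.115, -3.139, 0.0]
ft_force: [0.0, -4.2, 2.7]
grip_width: 0.213
grip_force: 15.7
```

Run:
```python
from h import *
s=ctrl.get_state(); print(s['position'],s['grip_width'],s['ft_force'],s['torque'])
snap('top','t6'); snap('side','s6'); print(rim('t6',(.604,-.05)))
```

```text
[ 0.47520522 -0.03188954  0.05900905] 0.21257505071957272 [ 0.00641818 -4.18974357  2.74393692] [-1.05949471 -0.00661717 -0.43338097]
(array([ 0.6024, -0.0513]), np.float64(-88.8))
```

>>> {"op": "carry_out", "data": {"steps": [[0,0,0,0.1,0.15,0,0],[0,0,0,0.1,0.25,0,0],[0,0,0,0.1,0.25,0,0],[0,0,0,0.1,0.25,0,0.4],[0,0,0,0.1,0.25,0,0.6],[0,0,0,0.1,0.25,0,0.6],[0,0,0,0.1,0.25,0,0.6],[0,0,0,0.1,0.25,2,0.6],[0,0,0,0.1,0.25,5,0.6],[0,0,0,0.1,0.25,9,0.6],[0,0,0,0.1,0.25,13,0.6]]}}

```text
time: 10.3
position: [0.4759, -0.0298, 0.1901]
tool_rot: [-0.116, -3.139, -0.0]
ft_force: [1.4, 1.0, 0.7]
grip_width: 0.596
grip_force: 0.0
```

>>> {"op": "carry_out", "data": {"steps": [[0,0,0,0.5,4,0,0.6],[0,0,0,1,8,0,0.6],[0,0,0,1,12,0,0.6],[0,0,0,1,16,0,0.6],[0,0,0,1,20,0,0.6],[0,0,0,1,24,0,0.6],[0,0,0,2,28,0,0.6],[0,0,0,3,32,0,0.6]]}}

```text
time: 11.1
position: [0.5061, 0.2922, 0.1889]
tool_rot: [-0.114, -3.139, -0.001]
ft_force: [1.0, -1.3, 1.2]
grip_width: 0.603
grip_force: 0.0
```

Run:
```python
from h import *
s=ctrl.get_state(); print(s['position'],s['grip_width'],s['ft_force'],s['torque'])
snap('top','t7'); snap('side','s7'); print(rim('t7',(.604,-.05)),[rim('t7',(.604,-.05),.11,a,b) for a,b in ((0,360),(-90,150),(60,300))])
# residual ring on the hob
g=cv2.imread('pics/t7.png').min(2).astype(int); vv,uu=np.mgrid[:480,:640]
m=(g>90)&(uu>310)&(uu<405)&(vv>175)&(vv<268)
P=np.array([w('top',u,v,.045) for u,v in zip(uu[m],vv[m])]); c0=np.array([.604,-.047])
for i in range(4):
    q=P[abs(np.hypot(*(P[:,:2]-c0).T)-.0885)<.004]; c0,r=circ(q)
print('ring',c0,r,len(q))
```

```text
[0.50611175 0.29217719 0.18894954] 0.6029335364443809 [ 0.9541682  -1.26298056  1.22372179] [-0.00078582 -0.06176324  0.04406343]
(array([ 0.6033, -0.0492]), np.float64(-92.9)) [(array([ 0.604 , -0.0478]), np.float64(-71.3)), (array([ 0.603 , -0.0483]), np.float64(-90.9)), (array([ 0.6048, -0.0479]), np.float64(-68.7))]
ring [ 0.60401691 -0.04705433] 0.08831993523380191 361
```

The pan is centred to within 1 mm: rim (0.604,-0.048) against ring (0.604,-0.047). Next is the lid at (0.543,0.387).

>>> {"op": "carry_out", "data": {"steps": [[0,0,0,2,4.5,0,0.7],[0,0,0,3.7,9.5,0,0.7],[0,0,0,3.7,9.5,-3,0.7],[0,0,0,3.7,9.5,-6,0.7],[0,0,0,3.7,9.5,-9,0.7],[0,0,0,3.7,9.5,-12,0.7],[0,0,0,3.7,9.5,-14,0.7],[0,0,0,3.7,9.5,-15.5,0.7],[0,0,0,3.7,9.5,-16.5,0.7],[0,0,0,3.7,9.5,-17,0.7],[0,0,0,3.7,9.5,-17,0.7]]}}

```text
time: 12.3
position: [0.5434, 0.3849, 0.0189]
tool_rot: [-0.116, -3.139, -0.0]
ft_force: [0.4, -0.1, 0.7]
grip_width: 0.696
grip_force: 0.0
```

>>> {"op": "carry_out", "data": {"steps": [[0,0,0,0,0,-0.4,0.7],[0,0,0,0,0,-0.8,0.7],[0,0,0,0,0,-1.2,0.7],[0,0,0,0,0,-1.5,0.7],[0,0,0,0,0,-1.7,0.7],[0,0,0,0,0,-1.7,0.7]]}}

```text
time: 12.9
position: [0.5432, 0.3847, 0.0015]
tool_rot: [-0.116, -3.139, 0.001]
ft_force: [0.1, 0.6, -0.4]
grip_width: 0.701
grip_force: 0.0
```

>>> {"op": "carry_out", "data": {"steps": [[0,0,0,0,0,0,0.3],[0,0,0,0,0,0,0.2],[0,0,0,0,0,0,0.2],[0,0,0,0,0,0,0.2],[0,0,0,0,0,0,0.2],[0,0,0,0,0,0,0.2],[0,0,0,0,0,0,0.2]], "squeeze": 20}}

```text
time: 13.6
position: [0.5434, 0.3853, 0.0021]
tool_rot: [0.116, 3.139, 0.001]
ft_force: [0.3, 2.0, 0.9]
grip_width: 0.273
grip_force: 20.0
```

>>> {"op": "carry_out", "data": {"steps": [[0,0,0,0,0,0.5,0.2],[0,0,0,0,0,1.5,0.2],[0,0,0,0,0,3.5,0.2],[0,0,0,0,0,6,0.2],[0,0,0,0,0,9,0.2],[0,0,0,0,0,12,0.2],[0,0,0,0,0,15,0.2],[0,0,0,0,0,17.5,0.2],[0,0,0,0,0,19,0.2],[0,0,0,0,0,19,0.2]]}}

```text
time: 14.6
position: [0.5447, 0.3856, 0.1951]
tool_rot: [0.116, 3.136, 0.005]
ft_force: [0.6, 0.9, -1.8]
grip_width: 0.268
grip_force: 20.0
```

>>> {"op": "carry_out", "data": {"steps": [[0,0,0,0.2,-1.5,0,0.2],[0,0,0,0.6,-5,0,0.2],[0,0,0,1.1,-9,0,0.2],[0,0,0,1.7,-13,0,0.2],[0,0,0,2.3,-17,0,0.2],[0,0,0,2.9,-21,0,0.2],[0,0,0,3.5,-25,0,0.2],[0,0,0,4.1,-29,0,0.2],[0,0,0,4.7,-33,0,0.2],[0,0,0,5.3,-37,0,0.2],[0,0,0,5.8,-41,0,0.2],[0,0,0,6.1,-43.2,0,0.2]]}}

```text
time: 15.8
position: [0.6023, -0.0536, 0.19]
tool_rot: [-0.126, -3.136, 0.005]
ft_force: [-0.3, -0.5, -1.5]
grip_width: 0.267
grip_force: 20.0
```

>>> {"op": "carry_out", "data": {"steps": [[0,0,0,0,0,0,0.2],[0,0,0,0,0,-2,0.2],[0,0,0,0,0,-4.5,0.2],[0,0,0,0,0,-7,0.2],[0,0,0,0,0,-8,0.2],[0,0,0,0,0,-8,0.2]]}}

```text
time: 16.4
position: [0.602, -0.0468, 0.1093]
tool_rot: [-0.116, -3.134, 0.0]
ft_force: [0.4, -0.6, -1.5]
grip_width: 0.267
grip_force: 20.0
```

Run:
```python
from h import *
s=ctrl.get_state(); print(s['position'],s['grip_width'],s['ft_force'],s['torque'])
a=snap('side','s8')['pixels'][...,::-1][150:350,270:440]; b=snap('top','t8')['pixels'][...,::-1][170:280,300:410]; snap('wrist','w8')
a=cv2.resize(a,(425,500),interpolation=2);b=cv2.resize(b,(375,375),interpolation=2)
cv2.imwrite('pics/m8.png',np.hstack([a,np.vstack([b,np.zeros((125,375,3),np.uint8)])]))
```

```text
[ 0.60203752 -0.04678217  0.10934984] 0.2670110188929931 [ 0.4247617  -0.62593587 -1.53028694] [-0.04699064  0.01585685  0.01580265]
```

View pics/m8.png

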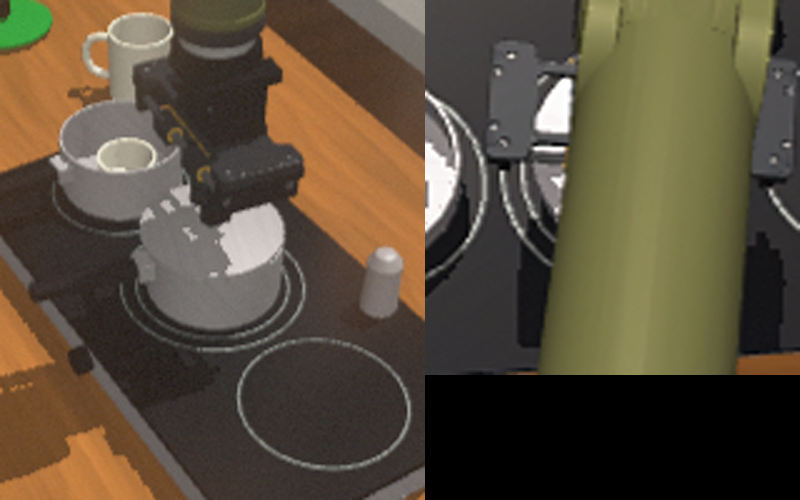

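The side view shows the lid just above the pan rim, level and aligned, with the salt and the other pan untouched. By height it is about 4 mm above its seat. I'll lower slowly.

>>> {"op": "carry_out", "data": {"steps": [[0,0,0,0.1,0,0,0.2],[0,0,0,0.1,0,-0.1,0.2],[0,0,0,0.1,0,-0.2,0.2],[0,0,0,0.1,0,-0.3,0.2],[0,0,0,0.1,0,-0.35,0.2],[0,0,0,0.1,0,-0.35,0.2]]}}

```text
time: 17.15
position: [0.6053, -0.0471, 0.1083]
tool_rot: [-0.116, -3.139, -0.0]
ft_force: [-0.7, -0.3, -2.2]
grip_width: 0.271
grip_force: 20.0
```

>>> {"op": "carry_out", "data": {"steps": [[0,0,0,0,0,-0.1,0.2],[0,0,0,0,0,-0.2,0.2],[0,0,0,0,0,-0.25,0.2],[0,0,0,0,0,-0.25,0.2]]}}

```text
time: 17.55
position: [0.6053, -0.0471, 0.1058]
tool_rot: [-0.116, -3.139, -0.0]
ft_force: [0.5, 0.3, -2.0]
grip_width: 0.267
grip_force: 20.0
```

>>> {"op": "carry_out", "data": {"steps": [[0,0,0,0,0,-0.1,0.2],[0,0,0,0,0,-0.15,0.2],[0,0,0,0,0,-0.15,0.2]]}}

```text
time: 17.85
position: [0.6056, -0.0471, 0.1051]
tool_rot: [0.116, 3.139, 0.0]
ft_force: [-0.1, 0.5, 2.3]
grip_width: 0.269
grip_force: 20.0
```

Contact came at exactly the predicted seating height (0.105), with the force going from -2 to +2 N. I'll release and withdraw.

>>> {"op": "carry_out", "data": {"steps": [[0,0,0,0,0,0,0.2],[0,0,0,0,0,0,0.4],[0,0,0,0,0,0,0.6],[0,0,0,0,0,0,0.6],[0,0,0,0,0,0,0.6],[0,0,0,0,0,2,0.6],[0,0,0,0,0,5,0.6],[0,0,0,0,0,9,0.6],[0,0,0,0,4,10,0.6],[0,0,0,0,8,10,0.6],[0,0,0,0,12,10,0.6],[0,0,0,0,16,10,0.6]]}}

```text
time: 19.05
position: [0.6054, 0.1144, 0.2047]
tool_rot: [0.117, 3.139, 0.001]
ft_force: [0.4, -0.8, -0.3]
grip_width: 0.597
grip_force: 0.0
```

>>> {"op": "carry_out", "data": {"steps": [[0,0,0,0,4,0,0.6],[0,0,0,0,8,0,0.6],[0,0,0,0,12,0,0.6],[0,0,0,0,16,0,0.6],[0,0,0,0,20,0,0.6],[0,0,0,0,24,0,0.6],[0,0,0,0,24,0,0.6]]}}

```text
time: 19.75
position: [0.6021, 0.3619, 0.2029]
tool_rot: [-0.1, -3.137, -0.006]
ft_force: [-1.0, 0.3, -0.9]
grip_width: 0.596
grip_force: 0.0
```

Run:
```python
from h import *
s=ctrl.get_state(); print(s['position'],s['grip_width'],s['ft_force'])
a=snap('side','s9')['pixels'][...,::-1][170:350,240:440]; t=snap('top','t9'); b=t['pixels'][...,::-1][165:300,240:450]
# lid edge ellipse on top image: edge z = .045+.065+.003
print('lid', [rim('t9',(.604,-.047),z,0,360,rr=.066,ro=.0695,ri=.064) for z in (.11,.113)])
g=t['pixels'].min(2).astype(int); vv,uu=np.mgrid[:480,:640]
m=(g>90)&(uu>310)&(uu<405)&(vv>175)&(vv<268)
P=np.array([w('top',u,v,.045) for u,v in zip(uu[m],vv[m])]); c0=np.array([.604,-.047])
for i in range(4):
    q=P[abs(np.hypot(*(P[:,:2]-c0).T)-.0885)<.004]; c0,r=circ(q)
print('ring',c0,r,len(q))
a=cv2.resize(a,(400,360),interpolation=2);b=cv2.resize(b,(400,257),interpolation=2)
cv2.imwrite('pics/m9.png',np.hstack([a,np.vstack([b,np.zeros((103,400,3),np.uint8)])]))
```

```text
[0.60209883 0.36189261 0.20291381] 0.5958024115855679 [-0.97967006  0.30737781 -0.88914446]
lid [(array([ 0.6055, -0.0469]), np.float64(-45.9)), (array([ 0.6051, -0.0468]), np.float64(-47.0))]
ring [ 0.60361976 -0.04693243] 0.08813466535183194 379
```

View pics/m9.png

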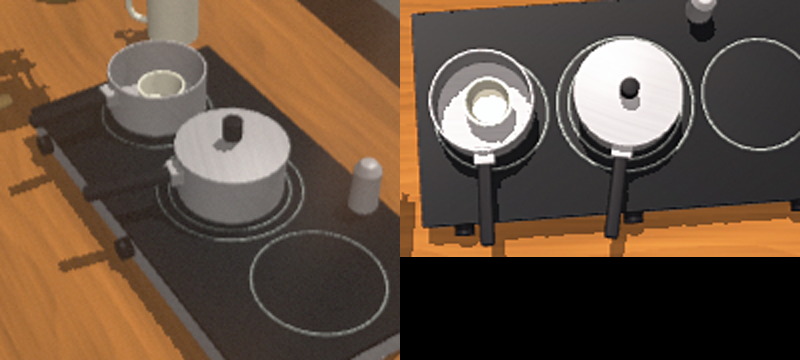

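The lid sits level in the rim of the bun pan, which is centred in the double circle. The other pan, ramekin and salt are where they were, so I'm handing in.

```bash
python3 -c "
from bench import ctrl; print(ctrl.close_job())"
```

```text
the job is handed in; nothing more can be done
None
```

The pan with the bun stands centred on the heated place (within about 2 mm by camera) with the lid seated level in its rim, the other things I could see were left in place, and the job is handed in.

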